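# Fit the black handle to the display tray and set it out

### The arm

A 6-joint arm with a two-finger parallel gripper is mounted at the origin on the work surface. World frame = base frame: x ahead of the robot, y to its left, z up, the work surface at z = 0. Lengths are in m, angles in rad, forces in N, time in s.
With the tool pointing down it reaches from about 0.275 to 0.825 m from the base axis. Payload 4.9 kg.
Tool frame: the origin (TCP) lies at the very end of the fingers, on their centre line; the grasp point (between the pads) lies behind it (arm.grasp_offset is the z of the grasp point in the tool frame, in m); z points along the fingers, y is the direction in which the jaws open and shut (so a half turn about z gives the same grasp; the last joint's range is limited). The gripper opens to 85 mm and grips with 20 to 120 N. Pads are 22 mm wide; open, the fingers measure 114 mm over their backs; the gripper's body (76 mm by 85 mm) begins 54 mm behind the grasp point. The pads swing forward as they close: fully open they stand 13 mm farther back than shut.
Start: joints at [-1.43, 0.326, -0.193, 1.052, 0, 1.437], TCP at [0.149, -0.529, 0.231] pointing down, gripper open.
Joint ranges: [-2.65, 2.65], [-0.97, 1.79], [-1.3, 1.35], [-1.93, 2.1], [-1.47, 1.37], [-3.14, 3.14]. Speed limits (rad/s): [2.57, 2.57, 3.14, 3.14, 3.14, 3.14].

### API

Orientations are given as a 3x3 rotation matrix whose columns are the frame's x, y, z axes.
In Python, from workcell import arm gives the robot as it stands.
- The arm moves only by the tool carry_out, never from a script. Its argument "moves" is a list of rows, each a list of 5 numbers: the opening, from 0 (shut) to 1 (fully open), then the shift along the tool's x, y, z in mm, then the turn about the tool's z in degrees. A call has 1 to 8 rows; each row is the pose to reach, as a shift and turn from the pose commanded when the call began, along the tool's axes at that moment; what a row does not reach only later rows make up. A row lasts 1/8 s, in which the tool goes at most 62.5 mm and 10.7 degrees, less where a joint would pass 70% of its speed; a pose out of reach is approached as far as the arm can. A call with a gripper value outside its range is refused whole. The fingers move at their own pace and stop on an object; "squeeze" is the grip in N (left out, the last holds). Time passes only in rows, so rows that repeat a pose let the fingers close. It gives the time, the measured TCP pose, the force and the opening at its end, in the units of the state.
- arm.sense(): the state, without advancing time (a new reading comes with each control period).
- arm.capture(name): name is "scene" or "side" or "wrist"; returns a dict with "image" (480x640x3 uint8, red, green, blue), "fov_y" (degrees; the focal length in pixels is half the picture's height over the tangent of half this angle, whatever the lens; pixels are square), "cx", "cy" (the principal point, pixels), "camera_from_world" (4x4, takes a point from world to camera coordinates); the wrist camera has in their place "mount" (4x4, takes a point from camera to tool coordinates, whose origin is the TCP and whose axes are the flange's). Camera axes: x right, y down, z forward; pixel columns grow to the right and rows downward; lengths in m; the calibration is good to about 2 mm. A picture is of the moment at which its call begins: read the wrist's pose just before it. There is no depth.
- arm.finish_job(): hands the job in, once; it reports no verdict.
The state is a dict: "time_s": time; "q": joint angles; "qd": joint speeds; "joint_efforts": joint torques, N m; "tool_pos": TCP position; "orientation": TCP orientation; "contact_force": force on the tool from outside, world axes, zero at the start; "moment": the same for the moment, N m; "width": finger opening in m.
Only numpy, scipy, OpenCV 4.12 (cv2) and the standard library are available. Lean on these libraries where they do the work, as an engineer would, in place of code of your own. Each camera call takes 0.05 s, during which the arm holds its last target. There are 200 camera calls.

### The job

Take the black handle out of the wooden block, put its tapered shank straight down into the socket in the middle of the white tray and press it home, firmly enough that friction alone holds it but without overloading the enamelled tray. Then lift the tray by its handle alone, keep it level, set it down gently in the middle of the round wooden plinth and let go. Leave the other handles and the rest of the goods where they are.

Things in the scene. Friction and masses are not known exactly. Their poses are not given: they have to be found in the camera images.
- handle_grip (a point): Black handle (loose, 0.22 kg, upright), 123 mm tall: steel shank 54 mm, round collar 34 mm across and 8 mm thick, square post 20 x 20 mm and 48 mm tall, ball 22 mm across. This point is the grip on the square post, 89 mm above the shank's tip and 34 mm below the top. z up the handle; x and y square to the post's flats. It starts in one of the block's three holes, its collar resting on the block.
- handle_tip (a point): Middle of the lower end of the black handle's shank (axes as handle_grip). The shank is a round taper, about 15 mm across here and 22 mm at the collar, 54 mm above; it fits the tray's socket at any turn about its axis.
- tray: Round white enamelled display tray (loose, 0.55 to 0.75 kg), 184 mm across: floor 6 mm thick, rim 16 mm high, and in its middle a hub 49 mm across and 65 mm tall with the tapered socket. Origin at the centre of its underside, z up. It stands free on the table. It is damaged if it bears on its support with more than 40 N, weights included: keep the push under 28 N.
- socket_mouth (a point): Socket mouth's centre, atop the hub, 65 mm above the tray's underside; z up. A funnel, 30 mm across narrowing to 23 mm in 5 mm, leads to a brass taper bush whose depth differs from tray to tray: the shank binds with its tip anywhere 38 to 51 mm below the mouth, its collar clear of the hub. Resistance then climbs by about 9 N per mm. Pressed with 15 to 22 N it holds; under 8 N it may not.
- plinth: Round dark wooden display plinth (fixed), 220 mm across and 35 mm high. Origin at the centre of its underside: its top is 35 mm above the origin. The tray belongs in the middle of it.
- block: Pale wooden block (fixed) 80 x 250 mm, 60 mm high, with three holes 84 mm apart in a row along its y, one handle in each. The handles' collars rest on its top. Origin at the centre of its underside.
- handle_brass: Bystander: a brass-coloured handle of the same shape with a flat disc on top, in another hole of the block. Origin at its shank's tip. Leave it.
- handle_wood: Bystander: a brown wooden handle of the same shape with a cone on top, in the remaining hole. Origin at its shank's tip. Leave it.
- soap: Bystander: a cardboard soap box 75 x 50 x 26 mm lying on the table between tray and plinth. Origin at the centre of its underside.
- candle_green: Bystander: a green candle jar 72 mm across, 75 mm tall, on the table's right. Origin at the centre of its underside.
- tin: Bystander: a small aluminium tin 60 mm across, 30 mm tall. Origin at the centre of its underside.
- table: The plank table, top at z = 0.
Mind the look-alikes: they are no part of the job. What is shaped like the part that bears handle_grip but green is not meant. Several things have the shape of the plinth; the one meant has the colours described above.

How it is judged:
On the way, in this order (a step that is already met when the one before it is completed fails the run):
1. the black handle's shank is in the tray's socket, upright, with the tray still standing where it was (z of handle_tip in the frame of socket_mouth below -0.036 m and horizontal distance between handle_tip and socket_mouth below 0.006 m and angle between the z axis of handle_grip and the z axis of socket_mouth, either way round below 0.1 rad and distance of tray from where it was at the start of the episode below 0.04 m), for 0.1 s.
2. the tray hangs from its handle clear of the table, at least 30 mm up, held by the taper alone: neither the gripper nor anything else touches the tray (height (world z) of tray above 0.03 m and z of handle_tip in the frame of socket_mouth below -0.036 m and contact force between the fingers and handle above 1 N and contact force between each of the arm, the fingers and tray below 0.1 N and contact force between tray and table below 0.1 N and contact force between tray and plinth below 0.1 N), for 0.5 s.
At the end, for the whole second after the job is handed in: The tray stands level (within 0.05 rad) and at rest on the plinth, its centre within 25 mm of the plinth's centre, with the black handle still seated in its socket (tip at least 36 mm below the mouth) and straight (within 0.08 rad), released (horizontal distance between tray and plinth below 0.025 m and z of tray in the frame of plinth between 0.032 and 0.039 m and angle between tray's own z axis and vertical below 0.05 rad and z of handle_tip in the frame of socket_mouth below -0.036 m and angle between the z axis of handle_grip and the z axis of socket_mouth, either way round below 0.08 rad and linear speed of tray below 0.02 m/s and linear speed of handle below 0.03 m/s); the robot touches nothing.
It fails at once if the tray bears on the table or the plinth with more than 40 N, weights included (contact force between tray and table above 40 N or contact force between tray and plinth above 40 N).
It fails at once if the tray is tipped by more than 0.3 rad (angle between tray's own z axis and vertical above 0.3 rad).
It fails at once if another handle is lifted or moved by more than 25 mm (distance of any of handle_brass, handle_wood from where it was at the start of the episode above 0.025 m).
It fails at once if the green candle, the tin or the soap box is moved by more than 25 mm (distance of any of candle_green, tin, soap from where it was at the start of the episode above 0.025 m).
It also fails if it takes over 58 s, if anything falls off the work surface, if the arm or the gripper's body presses on something with over 40 N, if the wrist force passes 120 N, or if a joint passes its speed limit or range.

## Working session

There is one attempt and no reset: what is moved stays moved. The work goes in short steps, Python scripts to look and compute and a tool call to move; the robot and the scene stay as the last step left them, time stands still between calls to the robot, and variables do not carry over. Pictures are saved under pics/ and viewed, on a budget of 10 in all, crops included, one or two more only if the job needs it, and the job is handed in when it is done.

Besides the shell and the picture viewer there is one more tool, called after "Emit:" as name(argument=value, ...), one argument or row to a line, values as JSON. carry_out: Moves the arm, as the interface text tells. Its arguments: {"type":"object","properties":{"moves":{"type":"array"},"squeeze":{"type":"number"}},"required":["moves"]}

```bash
ls; mkdir -p pics; python3 - <<'E'
from workcell import arm
import cv2,numpy as np,pickle
s=arm.sense();print({k:np.round(v,3).tolist() for k,v in s.items()}, arm.grasp_offset)
d={}
for n in("scene","side"):
    c=arm.capture(n);d[n]=c;print(n,c["fov_y"],c["cx"],c["cy"],np.round(c["camera_from_world"],3).tolist())
    cv2.imwrite(f"pics/{n}0.png",c["image"][...,::-1])
c=arm.capture("wrist");print(c["fov_y"],np.round(c["mount"],4).tolist(),c["cx"],c["cy"])
pickle.dump(d,open("d0.pkl","wb"))
E
```

```text
pics
{'time_s': 0.0, 'q': [-1.43, 0.327, -0.194, 1.052, 0.0, 1.437], 'qd': [-0.0, -0.001, 0.002, 0.0, 0.002, 0.001], 'joint_efforts': [0.0, -44.34, 26.244, 0.015, -0.0, 0.0], 'tool_pos': [0.149, -0.529, 0.231], 'orientation': [[0.962, 0.271, -0.0], [0.271, -0.962, 0.002], [0.0, -0.002, -1.0]], 'contact_force': [-0.019, -0.917, 0.927], 'moment': [-0.03, -0.023, -0.016], 'width': 0.086} -0.0187
scene 43.2283310374791 321.2164692535101 251.5260141659609 [[0.335, 0.942, -0.007, -0.167], [0.812, -0.292, -0.506, -0.351], [-0.478, 0.164, -0.863, 1.764], [0.0, 0.0, 0.0, 1.0]]
side 49.652395116143516 327.7101250579272 238.48992373452518 [[-1.0, -0.004, -0.004, 0.461], [-0.0, 0.753, -0.658, 0.054], [0.005, -0.658, -0.753, 1.126], [0.0, 0.0, 0.0, 1.0]]
61.98643060286829 [[0.0, -0.9499, -0.3125, 0.0805], [1.0, -0.0001, 0.0004, -0.0007], [-0.0004, -0.3125, 0.9499, -0.1422], [0.0, 0.0, 0.0, 1.0]] 316.8427952739467 243.26253295592352
```

View pics/scene0.png

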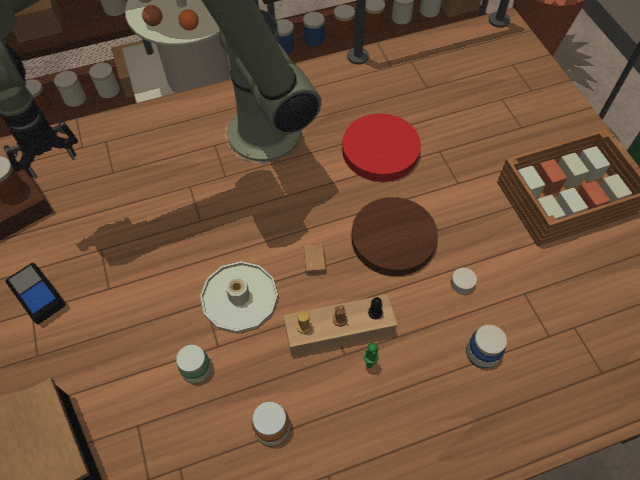

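View pics/side0.png

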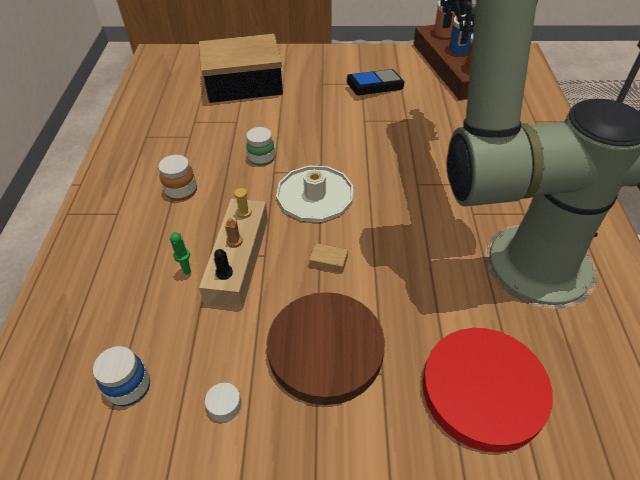

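The scene view shows the following candidates:

| Item | Scene pixel | Side pixel | Choice |
|---|---|---|---|
| Black handle | (376,307) | (222,264) | target |
| Green handle, loose | (372,353) | – | look-alike |
| Brass handle | (304,322) | – | bystander |
| Wood handle | (340,315) | – | bystander |
| Dark plinth | (394,235) | (326,345) | target |
| Red disc | (381,146) | – | look-alike |

The tray is at scene (239,296), side (315,193).

```bash
cat > h.py <<'E'
import numpy as np,cv2
def K(c):
    f=240/np.tan(np.radians(c["fov_y"]/2)); return f,c["cx"],c["cy"]
def cfw(c,s=None):
    if "camera_from_world" in c: return np.array(c["camera_from_world"])
    T=np.eye(4);T[:3,:3]=s["orientation"];T[:3,3]=s["tool_pos"]
    return np.linalg.inv(T@np.array(c["mount"]))
def plane(c,px,z,s=None):
    f,cx,cy=K(c);M=np.linalg.inv(cfw(c,s));px=np.atleast_2d(px).astype(float)
    d=np.c_[(px[:,0]-cx)/f,(px[:,1]-cy)/f,np.ones(len(px))]@M[:3,:3].T
    o=M[:3,3];return o+d*((z-o[2])/d[:,2])[:,None]
def proj(c,P,s=None):
    f,cx,cy=K(c);M=cfw(c,s);p=np.atleast_2d(P)@M[:3,:3].T+M[:3,3]
    return np.c_[f*p[:,0]/p[:,2]+cx,f*p[:,1]/p[:,2]+cy]
def tri(obs):  # [(c,px,s)]
    A=np.zeros((3,3));b=np.zeros(3);L=[]
    for c,px,s in obs:
        o=np.linalg.inv(cfw(c,s))[:3,3];d=plane(c,px,0,s)[0]-o;d/=np.linalg.norm(d);Q=np.eye(3)-np.outer(d,d);A+=Q;b+=Q@o;L.append((o,Q))
    x=np.linalg.solve(A,b);return x,[np.linalg.norm(Q@(x-o)) for o,Q in L]
def blob(mask,seed):
    n,l,st,ce=cv2.connectedComponentsWithStats(mask.astype(np.uint8));k=l[seed[1],seed[0]]
    if k==0:
        y,x=np.nonzero(l);i=np.argmin((x-seed[0])**2+(y-seed[1])**2);k=l[y[i],x[i]]
    return (l==k).astype(np.uint8)
def circ(P):
    A=np.c_[2*P[:,:2],np.ones(len(P))];r=np.linalg.lstsq(A,(P[:,:2]**2).sum(1),rcond=None)[0]
    R=np.sqrt(r[2]+r[0]**2+r[1]**2);return r[:2],R,np.std(np.linalg.norm(P[:,:2]-r[:2],axis=1)-R)
E
python3 - <<'E'
import pickle;from h import *
d=pickle.load(open("d0.pkl","rb"));seeds={"scene":dict(b=(376,306),t=(215,300),p=(394,232)),"side":dict(b=(222,264),t=(290,195),p=(326,340))}
out=[]
for n,c in d.items():
    im=c["image"];hsv=cv2.cvtColor(im,cv2.COLOR_RGB2HSV);S=seeds[n];
    for k in"tp": print(n,k,im[S[k][1],S[k][0]],hsv[S[k][1],S[k][0]])
    mt=blob(cv2.morphologyEx(((hsv[...,1]<70)&(hsv[...,2]>90)).astype(np.uint8),cv2.MORPH_CLOSE,np.ones((3,3))),S["t"])
    ct=cv2.convexHull(max(cv2.findContours(mt,0,1)[0],key=len))[:,0]
    print(n,"tray",mt.sum(),circ(plane(c,ct,0.016)))
    mp=blob(hsv[...,2]<95,S["p"]); mp=cv2.morphologyEx(mp,cv2.MORPH_OPEN,np.ones((9,9)))
    cp=cv2.convexHull(max(cv2.findContours(mp,0,1)[0],key=len))[:,0]
    q=plane(c,cp,0.035);e=np.linalg.inv(cfw(c))[:2,3]-q[:,:2].mean(0)
    f=q[((q[:,:2]-q[:,:2].mean(0))@e)<0]  # far half: top edge
    print(n,"plinth",mp.sum(),cv2.boundingRect(mp),circ(q),circ(f))
    mb=blob(im.max(2)<45,S["b"]);print(n,"black",mb.sum(),cv2.boundingRect(mb))
    x,y=S["b"];a=cv2.resize(im[y-30:y+30,x-40:x+40],None,fx=5,fy=5,interpolation=cv2.INTER_CUBIC)
    x,y=S["t"][0]+24,S["t"][1]-8;b=cv2.resize(im[y-30:y+30,x-40:x+40],None,fx=5,fy=5,interpolation=cv2.INTER_CUBIC)
    out.append(np.hstack([a,b]))
cv2.imwrite("pics/crop1.png",np.vstack(out)[...,::-1])
E
```

```text
scene t [179 182 161] [ 34  29 182]
scene p [82 51 38] [  9 137  82]
scene tray 3943 (array([ 0.49630507, -0.21329064]), np.float64(0.09381563919279848), np.float64(0.0009878894847737197))
scene plinth 5402 (352, 198, 85, 78) (array([0.47568537, 0.20400322]), np.float64(0.11480185413906849), np.float64(0.00271007232692563)) (array([0.46657651, 0.20898467]), np.float64(0.10779789773113908), np.float64(0.0002787408642309828))
scene black 215 (369, 297, 13, 22)
side t [200 203 182] [ 34  26 203]
side p [102  59  39] [ 10 158 102]
side tray 3366 (array([ 0.49314294, -0.20821607]), np.float64(0.09598648874097647), np.float64(0.0018374270464324655))Traceback (most recent call last):
  File "<stdin>", line 11, in <module>
ValueError: max() iterable argument is empty
```

```bash
python3 - <<'E'
import pickle;from h import *
d=pickle.load(open("d0.pkl","rb"));S={"scene":((376,306),(239,290)),"side":((222,264),(315,186))};out=[]
for n,c in d.items():
    im=c["image"];v=im.max(2);o=[]
    if n=="side":
        mp=cv2.morphologyEx((v<118).astype(np.uint8),cv2.MORPH_OPEN,np.ones((7,7)));mp=blob(mp,(326,340))
        cp=cv2.convexHull(max(cv2.findContours(mp,0,1)[0],key=len))[:,0]
        q=plane(c,cp,0.035);e=np.linalg.inv(cfw(c))[:2,3]-q[:,:2].mean(0)
        f=q[((q[:,:2]-q[:,:2].mean(0))@e)<0];print(mp.sum(),cv2.boundingRect(mp),circ(q),circ(f))
    mb=blob(v<45,S[n][0]);print(n,"black",mb.sum(),cv2.boundingRect(mb),cv2.fitLine(np.argwhere(mb)[:,::-1].astype(np.float32),2,0,.01,.01).ravel())
    for x,y in S[n]: o.append(cv2.resize(im[y-30:y+30,x-40:x+40],None,fx=5,fy=5,interpolation=cv2.INTER_CUBIC))
    out.append(np.hstack(o))
cv2.imwrite("pics/crop1.png",np.vstack(out)[...,::-1])
E
```

```text
scene black 215 (369, 297, 13, 22) [ 1.1187208e-01 -9.9372262e-01  3.7527908e+02  3.0871164e+02]
10685 (267, 293, 117, 114) (array([0.46566138, 0.21925929]), np.float64(0.11420465486351013), np.float64(0.0031563651987146727)) (array([0.46470523, 0.20991806]), np.float64(0.10835407259517559), np.float64(0.0004197132847180429))
side black 362 (215, 249, 17, 30) [2.1991813e-01 9.7551835e-01 2.2209668e+02 2.6498895e+02]
```

View pics/crop1.png

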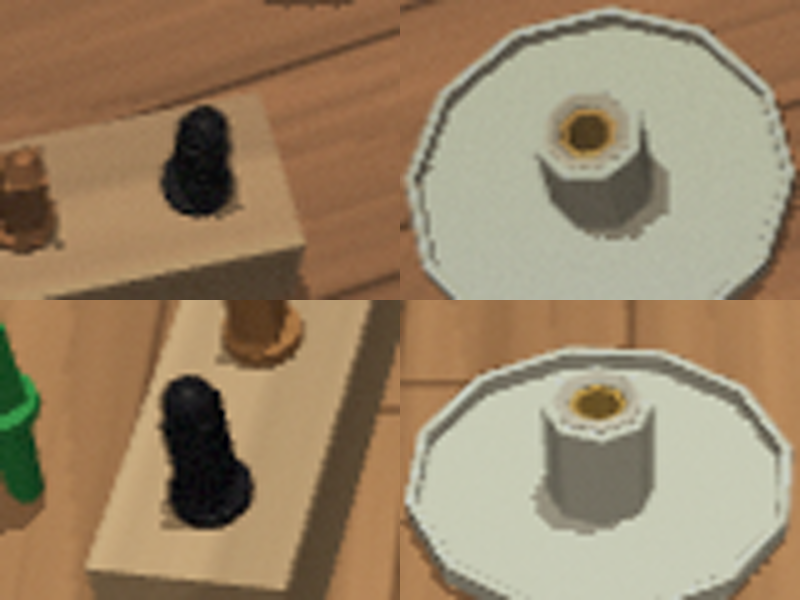

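The crop confirms the choice: a black ball-topped handle at scene (376,302) and side (219,254), with a round-ball top, sitting in the end hole of the block. The socket's brass ring is at scene (236.4,286.4) and side (314.6,176.8).

```bash
python3 - <<'E'
import pickle;from h import *
from workcell import arm
d=pickle.load(open("d0.pkl","rb"));a,b=d["scene"],d["side"]
B=[(376.4,301.6),(219.2,254)];Sx=[(236.4,286.4),(314.6,176.8)]
for P,z in((B,.118),(Sx,.062)): print(tri([(a,P[0],None),(b,P[1],None)]),plane(a,P[0],z),plane(b,P[1],z))
for n,c,sd in(("scene",a,(355,312)),("side",b,(232,262))):
    im=c["image"];hsv=cv2.cvtColor(im,cv2.COLOR_RGB2HSV);print(im[sd[1],sd[0]],hsv[sd[1],sd[0]])
# block long edge: side top-left corners crop: (90,570)->x=182+18,y=234+54 ; scene front edge
print(plane(b,[(182+90/5,234+270/5),(182+287/5,234+288/5)],.06),plane(a,[(336+302/5,276+245/5),(336+260/5,276+97/5)],.06))
E
```

```text
(array([0.66855355, 0.07097563, 0.11745945]), [np.float64(0.00035021538403132326), np.float64(0.00035021538403139297)]) [[0.66909887 0.07100935 0.118     ]] [[0.66813709 0.07117225 0.118     ]]
(array([ 0.49332121, -0.21290621,  0.05843458]), [np.float64(0.0010902131343670926), np.float64(0.0010902131343671813)]) [[ 0.49636183 -0.21252121  0.062     ]] [[ 0.49230337 -0.20992361  0.062     ]]
[161 129  93] [ 16 108 161]
[185 155 115] [ 17  96 185]
[[0.70964356 0.1093932  0.06      ]
 [0.63166241 0.11790019 0.06      ]] [[0.71506353 0.1061477  0.06      ]
 [0.63896143 0.11725165 0.06      ]]
```

Emit:
carry_out(
  moves=[
    [1,331,-218,0,0],
    [1,331,-218,0,0],
    [1,331,-218,0,0],
    [1,331,-218,0,0],
    [1,662,-436,0,0],
    [1,662,-436,0,0],
    [1,662,-436,0,0],
    [1,662,-436,0,0],
  ],
)

```text
time_s: 1.15
tool_pos: [0.4776, -0.1496, 0.2313]
orientation: [[0.962, 0.271, 0.0], [0.271, -0.962, -0.0], [0.0, 0.0, -1.0]]
contact_force: [0.8, -1.8, -0.1]
width: 0.0854
```

Emit:
carry_out(
  moves=[
    [1,240,-160,0,0],
    [1,240,-160,0,0],
    [1,240,-160,0,0],
    [1,240,-160,0,0],
    [1,240,-160,0,0],
    [1,240,-160,0,0],
    [1,240,-160,0,0],
    [1,240,-160,0,0],
  ],
)

```text
time_s: 2.15
tool_pos: [0.6634, 0.0666, 0.2314]
orientation: [[0.963, 0.27, -0.001], [0.27, -0.963, -0.0], [-0.001, 0.0, -1.0]]
contact_force: [0.2, 0.7, -0.0]
width: 0.0857
```

```bash
python3 - <<'E'
from workcell import arm;from h import *
import pickle
s=arm.sense();c=arm.capture("wrist");pickle.dump((s,c),open("w1.pkl","wb"));print(s["tool_pos"],s["contact_force"])
print(proj(c,[[.6685,.071,z] for z in(.06,.068,.095,.118,.129)],s))
u,v=proj(c,[.6685,.071,.1],s)[0].astype(int);im=c["image"];cv2.imwrite("pics/w1.png",cv2.resize(im[max(0,v-150):v+150,max(u-200,0):u+200],None,fx=2,fy=2)[...,::-1]);print(u,v)
E
```

```text
[0.66342587 0.06656853 0.23139192] [ 0.16827298  0.66909602 -0.0449562 ]
[[314.00177407 209.16036174]
 [313.9368903  211.52530814]
 [313.69262062 220.42868588]
 [313.44739444 229.36692676]
 [313.31529392 234.18185406]]
313 222
```

View pics/w1.png

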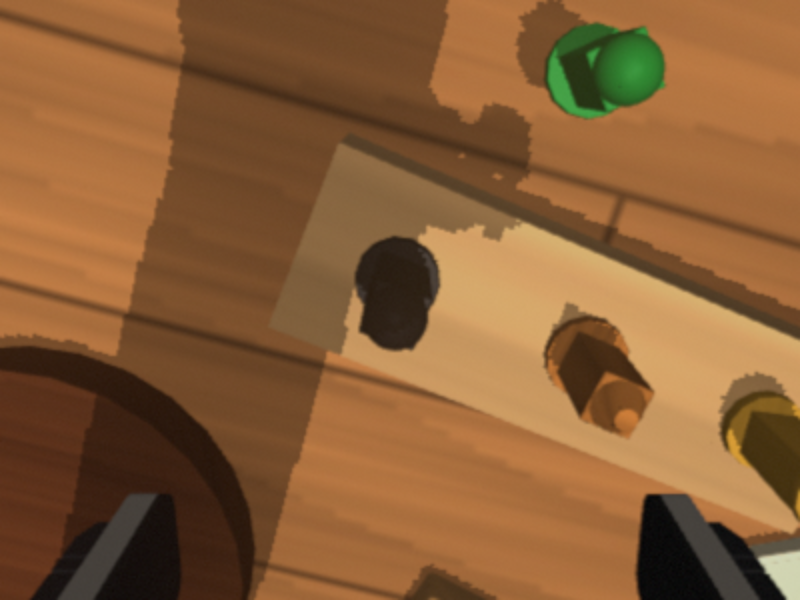

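The close view puts the ball at crop (395,320) and the collar at (398,277), within about 2 mm of prediction. I'll brighten the blacks to read the post's turn.

```bash
python3 - <<'E'
from h import *
import pickle
s,c=pickle.load(open("w1.pkl","rb"));im=c["image"][180:260,270:360].astype(float)
g=np.clip(im*4,0,255).astype(np.uint8)
cv2.imwrite("pics/w1b.png",cv2.resize(g,None,fx=7,fy=7,interpolation=cv2.INTER_CUBIC)[...,::-1])
E
```

```text
(no output)
```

View pics/w1b.png

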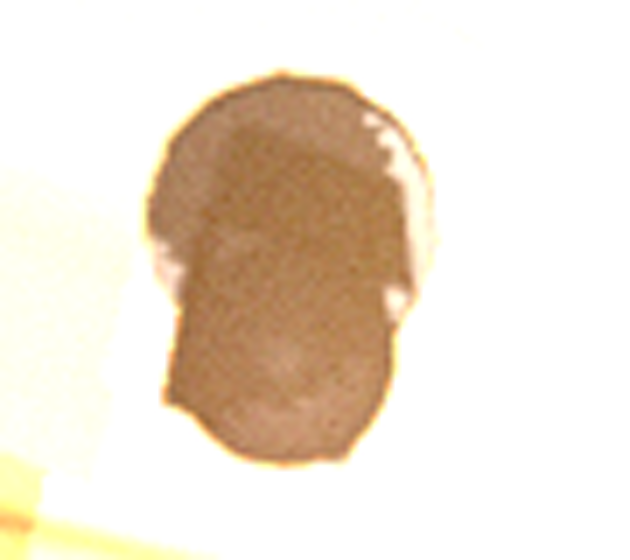

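Brightened, the post's base edge runs (240,130)–(395,180) and its top corners sit at (165,400) and (345,455), both about 17° in the image.

```bash
python3 - <<'E'
from h import *
import pickle
s,c=pickle.load(open("w1.pkl","rb"));o=np.array([270,180])
def ang(p,z):
    P=plane(c,np.array(p)/7+o,z,s)[:,:2];v=P[1]-P[0];return P.round(4).tolist(),np.degrees(np.arctan2(v[1],v[0])),np.linalg.norm(v)
print(ang([(240,130),(395,180)],.068));print(ang([(165,400),(345,455)],.116))
print("ball",plane(c,np.array((288,365))/7+o,.118,s),"block",)
P=plane(c,np.array([(345,135),(800,335)])/2+[113,72],.06,s);print(np.degrees(np.arctan2(*(P[1]-P[0])[1::-1])))
# collar centre z=.068 from extents: x 148..433, top 73
print("collar",plane(c,np.array((290,215))/7+o,.068,s))
print(np.degrees(np.arctan2(s["orientation"][1][1],s["orientation"][0][1])))
E
```

```text
([[0.6764, 0.081], [0.6756, 0.0629]], np.float64(-92.53875930929073), np.float64(0.018146035630758398))
([[0.659, 0.0823], [0.6583, 0.0641]], np.float64(-92.19674779869932), np.float64(0.018254945367986036))
ball [[0.66622689 0.07196535 0.118     ]] block
-97.65214318523896
collar [[0.66859805 0.07306868 0.068     ]]
-74.34258259087662
```

Emit:
carry_out(
  moves=[
    [0.5,5,-4,10,9],
    [0.5,5,-4,40,18],
    [0.5,5,-4,80,18],
    [0.5,5,-4,80,18],
    [0.5,5,-4,80,18],
  ],
)

```text
time_s: 2.82
tool_pos: [0.6682, 0.062, 0.1529]
orientation: [[1.0, -0.02, 0.002], [-0.02, -1.0, 0.008], [0.002, -0.008, -1.0]]
contact_force: [0.8, -0.2, 0.3]
width: 0.0426
```

```bash
python3 - <<'E'
from workcell import arm;from h import *
import pickle
s=arm.sense();c=arm.capture("wrist");print(s["tool_pos"],np.round(s["orientation"],3).tolist(),s["contact_force"],s["width"])
print(proj(c,[[.6675,.072,z] for z in(.068,.095,.118)],s))
cv2.imwrite("pics/w2.png",np.clip(c["image"].astype(int)*3,0,255).astype(np.uint8)[...,::-1])
E
```

```text
[0.66821146 0.06196908 0.15293046] [[1.0, -0.02, 0.002], [-0.02, -1.0, 0.008], [0.002, -0.008, -1.0]] [ 0.83901761 -0.23089114  0.31330875] 0.042622189643102326
[[302.59290934 253.63486533]
 [300.48872535 270.42853573]
 [298.25656089 288.243629  ]]
```

View pics/w2.png

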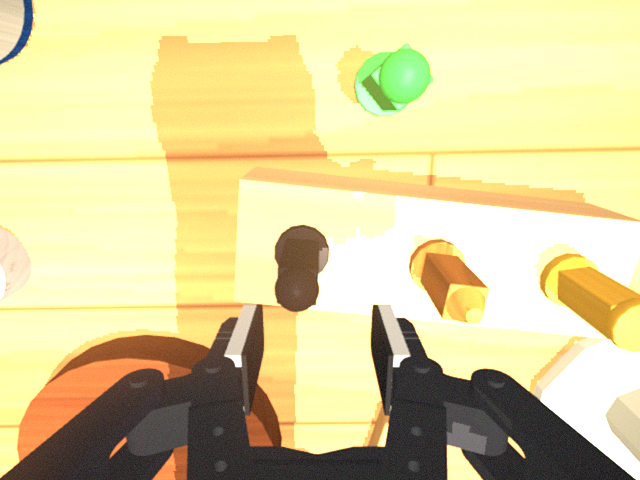

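The ball at (297,289) and collar at (301,251) agree with the prediction to about 2 px. The jaws (237–395 px) need about 10 mm more toward +y.

Emit:
carry_out(
  moves=[
    [0.5,0,-10,0,0],
    [0.5,0,-10,0,0],
    [0.5,0,-10,0,0],
    [0.5,0,-10,0,0],
  ],
)

```text
time_s: 3.38
tool_pos: [0.6678, 0.0685, 0.1515]
orientation: [[1.0, -0.012, 0.0], [-0.012, -1.0, 0.012], [0.0, -0.012, -1.0]]
contact_force: [1.1, 1.1, -0.4]
width: 0.0425
```

```bash
python3 - <<'E'
from workcell import arm;import numpy as np
s=arm.sense();print({k:np.round(s[k],4).tolist() for k in s})
E
```

```text
{'time_s': 3.375, 'q': [-0.013, 0.6053, 0.0451, 1.0106, 0.0116, 3.1406], 'qd': [-0.0017, 0.0036, -0.0018, -0.0024, -0.0012, 0.0002], 'joint_efforts': [0.0635, -58.0514, 25.9254, 0.0016, 0.0399, 0.0], 'tool_pos': [0.6678, 0.0685, 0.1515], 'orientation': [[0.9999, -0.012, 0.0001], [-0.012, -0.9999, 0.0116], [0.0, -0.0116, -0.9999]], 'contact_force': [1.0742, 1.0664, -0.4345], 'moment': [-0.0207, 0.0046, -0.0153], 'width': 0.0425}
```

Emit:
carry_out(
  moves=[
    [0.5,0,0,0,0],
    [0.5,0,0,0,0],
  ],
)

```text
time_s: 3.62
tool_pos: [0.6677, 0.0684, 0.1513]
orientation: [[1.0, -0.012, -0.0], [-0.012, -1.0, 0.012], [-0.0, -0.012, -1.0]]
contact_force: [0.4, -0.2, 0.5]
width: 0.0426
```

```bash
python3 - <<'E'
from workcell import arm;import numpy as np
s=arm.sense();print({k:np.round(s[k],4).tolist() for k in s})
E
```

```text
{'time_s': 3.625, 'q': [-0.0132, 0.6056, 0.045, 1.0106, 0.0117, 3.1406], 'qd': [0.0, 0.0021, -0.0005, 0.0002, 0.0017, 0.0003], 'joint_efforts': [0.0173, -57.9489, 25.8632, 0.0042, 0.0385, -0.0], 'tool_pos': [0.6677, 0.0684, 0.1513], 'orientation': [[0.9999, -0.0121, -0.0002], [-0.0121, -0.9999, 0.0117], [-0.0003, -0.0117, -0.9999]], 'contact_force': [0.3574, -0.2339, 0.4751], 'moment': [-0.0537, -0.0139, -0.0047], 'width': 0.0426}
```

Emit:
carry_out(
  moves=[
    [0.5,0,-3,0,-11],
    [0.5,0,-3,0,-22],
    [0.5,0,-3,0,-33],
    [0.5,0,-3,0,-44],
    [0.5,0,-3,0,-55],
    [0.5,0,-3,0,-66],
    [0.5,0,-3,0,-77],
    [0.5,0,-3,0,-85],
  ],
)

```text
time_s: 4.62
tool_pos: [0.6678, 0.0714, 0.1514]
orientation: [[0.094, 0.996, -0.0], [0.996, -0.094, 0.012], [0.012, -0.001, -1.0]]
contact_force: [0.7, -0.1, 0.1]
width: 0.0428
```

Emit:
carry_out(
  moves=[
    [0.5,0,0,0,0],
    [0.5,0,0,0,0],
  ],
)

```text
time_s: 4.88
tool_pos: [0.6678, 0.0714, 0.1513]
orientation: [[0.102, 0.995, -0.0], [0.995, -0.102, 0.012], [0.012, -0.001, -1.0]]
contact_force: [-0.3, -0.3, -0.2]
width: 0.0428
```

Emit:
carry_out(
  moves=[
    [0.5,0,0,15,-3],
    [0.5,0,0,30,-3],
    [0.5,0,0,45,-3],
    [0.5,0,0,60,-3],
    [0.5,0,0,74,-3],
    [0.5,0,0,74,-3],
    [0.5,0,0,74,-3],
  ],
)

```text
time_s: 5.75
tool_pos: [0.6681, 0.0723, 0.0777]
orientation: [[0.047, 0.999, 0.001], [0.999, -0.047, 0.012], [0.012, 0.0, -1.0]]
contact_force: [0.5, -0.6, 0.0]
width: 0.0424
```

```bash
python3 - <<'E'
from workcell import arm;from h import *
s=arm.sense();c=arm.capture("wrist");print(s["tool_pos"],s["contact_force"],s["width"])
cv2.imwrite("pics/w3.png",np.clip(c["image"].astype(int)*3,0,255).astype(np.uint8)[...,::-1])
E
```

```text
[0.66812232 0.07229973 0.07769673] [ 0.53346483 -0.56885675  0.01699013] 0.04242182137074239
```

View pics/w3.png

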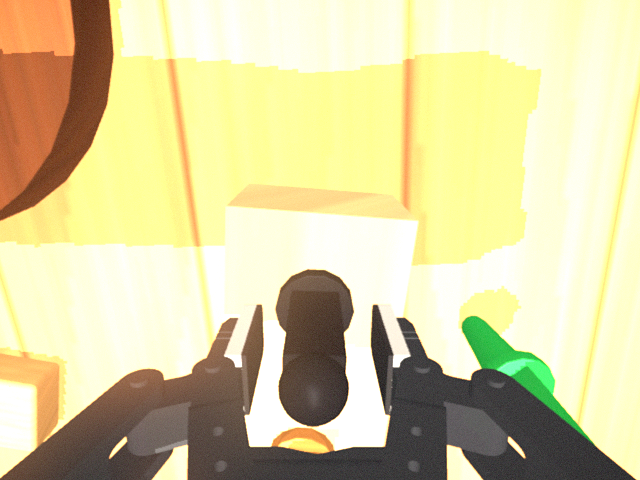

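The post sits centred between the pads (pads 262/372, post 316). Gripping next.

Emit:
carry_out(
  moves=[
    [0.15,0,0,0,0],
    [0.1,0,0,0,0],
    [0,0,0,0,0],
    [0,0,0,0,0],
    [0,0,0,0,0],
    [0,0,0,-5,0],
    [0,0,0,-10,0],
    [0,0,0,-20,0],
  ],
  squeeze=90,
)

```text
time_s: 6.8
tool_pos: [0.667, 0.0721, 0.097]
orientation: [[0.047, 0.999, -0.002], [0.999, -0.047, 0.012], [0.012, -0.002, -1.0]]
contact_force: [0.8, -0.3, -2.7]
width: 0.0191
```

Emit:
carry_out(
  moves=[
    [0,0,0,-40,0],
    [0,0,0,-90,0],
    [0,0,0,-130,0],
    [0,-20,-10,-130,0],
    [0,-60,-28,-130,0],
    [0,-115,-52,-130,0],
    [0,-170,-76,-130,0],
    [0,-225,-100,-130,0],
  ],
)

```text
time_s: 7.8
tool_pos: [0.5564, -0.151, 0.2254]
orientation: [[0.047, 0.999, 0.001], [0.999, -0.047, 0.011], [0.011, 0.0, -1.0]]
contact_force: [1.1, -0.8, -1.9]
width: 0.0191
```

Emit:
carry_out(
  moves=[
    [0,-50,-22,0,0],
    [0,-90,-40,0,0],
    [0,-115,-50,0,0],
    [0,-125,-55,0,0],
    [0,-125,-55,0,0],
    [0,-125,-55,0,0],
  ],
)

```text
time_s: 8.55
tool_pos: [0.497, -0.2707, 0.2235]
orientation: [[0.046, 0.999, 0.0], [0.999, -0.046, 0.012], [0.012, -0.0, -1.0]]
contact_force: [-0.1, -0.7, -2.4]
width: 0.0192
```

```bash
python3 - <<'E'
from workcell import arm;from h import *
import pickle
s=arm.sense();c=arm.capture("wrist");pickle.dump((s,c),open("w4.pkl","wb"));print(s["tool_pos"],np.round(s["orientation"],3).tolist(),s["contact_force"],s["width"])
print(proj(c,[.494,-.212,.065],s))
cv2.imwrite("pics/w4.png",np.clip(c["image"].astype(int)*1.3,0,255).astype(np.uint8)[...,::-1])
E
```

```text
[ 0.49699603 -0.2707314   0.2235124 ] [[0.046, 0.999, 0.0], [0.999, -0.046, 0.012], [0.012, -0.0, -1.0]] [-0.12166714 -0.73195641 -2.36134142] 0.01920564875393551
[[309.12852497 146.59334058]]
```

View pics/w4.png

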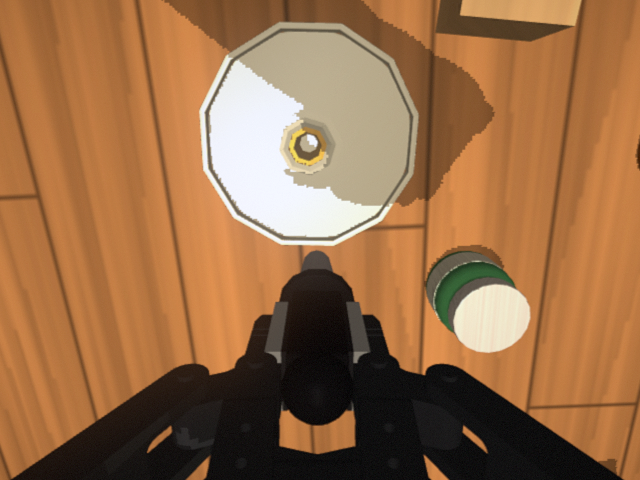

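The tray hub mouth is at (307,146), matching the (309,147) prediction. The shank's tip edge shows at (317,251) past the collar.

```bash
python3 - <<'E'
from h import *
import pickle
s,c=pickle.load(open("w4.pkl","rb"));im=c["image"];hsv=cv2.cvtColor(im,cv2.COLOR_RGB2HSV)
m=((hsv[...,1]<60)&(hsv[...,2]>110)).astype(np.uint8);m=cv2.morphologyEx(m,cv2.MORPH_CLOSE,np.ones((5,5)));m[250:]=0
m=blob(m,(230,140));q=cv2.convexHull(max(cv2.findContours(m,0,1)[0],key=len))[:,0]
print("rim",cv2.boundingRect(m),circ(plane(c,q,.016,s)))
g=((hsv[...,0]>15)&(hsv[...,0]<35)&(hsv[...,1]>110)).astype(np.uint8);g[:115]=0;g[180:]=0;g[:,:270]=0;g[:,345:]=0
p=np.argwhere(g)[:,::-1];h=cv2.convexHull(p.astype(np.int32))[:,0];print("gold",len(p),cv2.boundingRect(g),circ(plane(c,h,.063,s)))
print("mouth",plane(c,(307.3,146),.063,s))
t=np.array(s["tool_pos"]);tz=t[2]+.0187-.089
a=np.linspace(0,2*np.pi,60);C=np.c_[t[0]+.0075*np.cos(a),t[1]+.0075*np.sin(a),a*0+tz]
P=proj(c,C,s);i=P[:,1].argmin();print("tip pred",P[i],tz)
row=im[244:262,317].astype(int);print(row.tolist());print(im[254,300:336].sum(1).tolist())
b=np.argwhere(im[:, 290:345].max(2)<25);print(b[b[:,0]>200][:3])
E
```

```text
rim (200, 23, 192, 223) (array([ 0.48916492, -0.21343303]), np.float64(0.09124580828798966), np.float64(0.003872149736284856))
gold 646 (289, 127, 38, 39) (array([ 0.49264703, -0.2118163 ]), np.float64(0.013630145388974214), np.float64(0.00024028892325514498))
mouth [[ 0.49262594 -0.21164669  0.063     ]]
tip pred [317.28004706 250.59778882] 0.15321239847105092
[[183, 179, 164], [168, 140, 110], [155, 104, 64], [153, 101, 61], [154, 102, 62], [147, 98, 61], [112, 80, 57], [69, 60, 53], [63, 58, 54], [65, 59, 53], [64, 57, 53], [66, 58, 54], [64, 57, 52], [64, 57, 52], [65, 58, 53], [63, 57, 52], [66, 58, 54], [64, 56, 50]]
[220, 216, 241, 273, 304, 324, 318, 262, 206, 178, 171, 175, 173, 176, 174, 176, 176, 174, 175, 173, 170, 173, 170, 173, 178, 218, 279, 312, 316, 318, 319, 314, 311, 313, 307, 305]
[[276  48]
 [277  50]
 [278  50]]
```

Emit:
carry_out(
  moves=[
    [0,20,-2,0,0],
    [0,45,-5,0,0],
    [0,58,-7,0,0],
    [0,58,-7,20,0],
    [0,58,-7,45,0],
    [0,57.5,-7,73,0],
    [0,57.5,-7,73,0],
    [0,57.5,-7,73,0],
  ],
)

```text
time_s: 9.6
tool_pos: [0.4928, -0.213, 0.1521]
orientation: [[0.046, 0.999, 0.001], [0.999, -0.046, 0.011], [0.011, 0.001, -1.0]]
contact_force: [0.7, 0.1, -1.8]
width: 0.0194
```

Emit:
carry_out(
  moves=[
    [0,1,0,4,0],
    [0,1,0,12,0],
    [0,0.8,0,22,0],
    [0,0.7,0,32,0],
    [0,0.6,0,42,0],
    [0,0.6,0,50,0],
    [0,0.6,0,52,0],
    [0,0.6,0,52,0],
  ],
)

```text
time_s: 10.6
tool_pos: [0.4925, -0.2122, 0.0991]
orientation: [[0.047, 0.999, 0.0], [0.999, -0.047, 0.011], [0.011, -0.0, -1.0]]
contact_force: [-0.1, -1.1, -2.9]
width: 0.0191
```

No side load on the way in, and the tip is about 36 mm down the socket. Continuing in millimetre steps until it binds.

Emit:
carry_out(
  moves=[
    [0,0,0,1,0],
    [0,0,0,2,0],
    [0,0,0,3,0],
    [0,0,0,3,0],
    [0,0,0,3,0],
  ],
)

```text
time_s: 11.22
tool_pos: [0.4926, -0.2122, 0.0966]
orientation: [[0.047, 0.999, 0.001], [0.999, -0.047, 0.011], [0.011, 0.0, -1.0]]
contact_force: [0.0, -1.6, 4.6]
width: 0.0189
```

Emit:
carry_out(
  moves=[
    [0,0,0,0.5,0],
    [0,0,0,1,0],
    [0,0,0,1,0],
    [0,0,0,1,0],
  ],
)

```text
time_s: 11.72
tool_pos: [0.4926, -0.2123, 0.0959]
orientation: [[0.047, 0.999, 0.001], [0.999, -0.047, 0.011], [0.011, 0.0, -1.0]]
contact_force: [-0.9, -0.5, 8.2]
width: 0.019
```

Emit:
carry_out(
  moves=[
    [0,0,0,0.5,0],
    [0,0,0,1,0],
    [0,0,0,1,0],
    [0,0,0,1,0],
  ],
)

```text
time_s: 12.22
tool_pos: [0.4927, -0.2123, 0.0955]
orientation: [[0.047, 0.999, 0.001], [0.999, -0.047, 0.011], [0.011, 0.001, -1.0]]
contact_force: [-2.6, -0.0, 12.5]
width: 0.0192
```

Emit:
carry_out(
  moves=[
    [0,0,0,0.5,0],
    [0,0,0,1,0],
    [0,0,0,1,0],
    [0,0,0,1,0],
  ],
)

```text
time_s: 12.72
tool_pos: [0.4928, -0.2123, 0.0951]
orientation: [[0.047, 0.999, 0.002], [0.999, -0.047, 0.01], [0.01, 0.001, -1.0]]
contact_force: [-4.6, 0.4, 17.1]
width: 0.0193
```

```bash
python3 - <<'E'
from workcell import arm;from h import *
f=[]
for n in("scene","side","scene"):
    c=arm.capture(n);s=arm.sense();f.append(s["contact_force"])
print(np.round(f,2).tolist(),s["tool_pos"])
E
```

```text
[[-3.52, 0.17, 16.66], [-3.06, 0.5, 17.25], [-3.02, 0.68, 17.42]] [ 0.49276604 -0.21235038  0.09507456]
```

Emit:
carry_out(
  moves=[
    [0,0,0,-2,0],
    [0,0,0,-5,0],
    [0,0,0,-9,0],
    [0,0,0,-15,0],
    [0,0.3,0,-22,0],
    [0,0.4,0,-30,0],
    [0,0.5,0,-37,0],
    [0,0.5,0,-40,0],
  ],
  squeeze=110,
)

```text
time_s: 13.88
tool_pos: [0.4926, -0.2121, 0.1339]
orientation: [[0.047, 0.999, 0.001], [0.999, -0.047, 0.011], [0.011, 0.0, -1.0]]
contact_force: [-0.3, 0.3, -8.9]
width: 0.0186
```

Emit:
carry_out(
  moves=[
    [0,0,0,-5,0],
    [0,0,0,-13,0],
    [0,0,0,-22,0],
    [0,0,0,-31,0],
    [0,0,0,-37,0],
    [0,0.5,0,-40,0],
    [0,0.5,0,-40,0],
    [0,0.5,0,-40,0],
  ],
)

```text
time_s: 14.88
tool_pos: [0.4921, -0.2117, 0.1728]
orientation: [[0.047, 0.999, -0.001], [0.999, -0.047, 0.012], [0.012, -0.001, -1.0]]
contact_force: [0.1, 0.5, -9.8]
width: 0.0189
```

```bash
python3 - <<'E'
from workcell import arm;from h import *
s=arm.sense();print(s["tool_pos"],s["contact_force"])
a=arm.capture("side")["image"][70:310,150:470];b=arm.capture("wrist")["image"];f=arm.capture("wrist")
cv2.imwrite("pics/lift.png",np.hstack([cv2.resize(a,(400,300)),cv2.resize(b,(400,300))])[...,::-1])
E
```

```text
[ 0.49206079 -0.21165508  0.17275785] [ 0.08071584  0.53443529 -9.77526964]
```

View pics/lift.png

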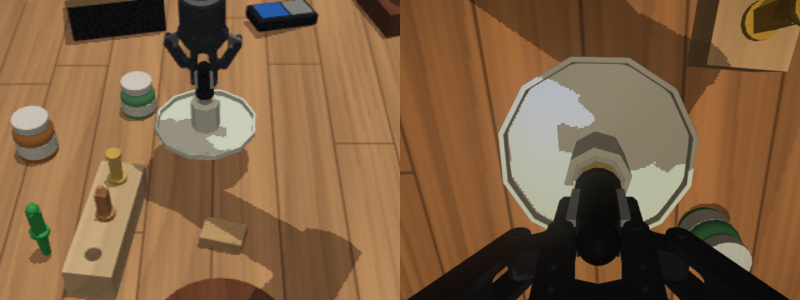

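The tray hangs level and clear (TCP up 78 mm, about 7.5 N of tray weight). Now carrying it to the plinth.

Emit:
carry_out(
  moves=[
    [0,8,-6,0,0],
    [0,25,-15,0,0],
    [0,50,-25,0,0],
    [0,80,-31,0,0],
    [0,115,-35,0,0],
    [0,153,-38,0,0],
    [0,192,-40,0,0],
    [0,231,-42,0,0],
  ],
)

```text
time_s: 16.02
tool_pos: [0.4598, 0.0231, 0.176]
orientation: [[0.046, 0.999, -0.0], [0.999, -0.046, 0.012], [0.012, -0.001, -1.0]]
contact_force: [0.5, -0.0, -8.7]
width: 0.0187
```

Emit:
carry_out(
  moves=[
    [0,39,-1,0,0],
    [0,76,-2,0,0],
    [0,108,-3,0,0],
    [0,136,-4,0,0],
    [0,158,-4,0,0],
    [0,174,-4,0,0],
    [0,184,-4,0,0],
    [0,188,-4,0,0],
  ],
)

```text
time_s: 17.02
tool_pos: [0.4658, 0.2091, 0.178]
orientation: [[0.047, 0.999, -0.0], [0.999, -0.047, 0.011], [0.011, -0.001, -1.0]]
contact_force: [0.9, -0.6, -9.3]
width: 0.0187
```

Emit:
carry_out(
  moves=[
    [0,0,0,0,0],
    [0,0,0,0,0],
    [0,0,0,0,0],
  ],
)

```text
time_s: 17.4
tool_pos: [0.4661, 0.2083, 0.178]
orientation: [[0.048, 0.999, -0.0], [0.999, -0.048, 0.011], [0.011, -0.001, -1.0]]
contact_force: [0.4, 0.7, -9.0]
width: 0.0189
```

```bash
python3 - <<'E'
from workcell import arm;from h import *
import pickle
s=arm.sense();print(s["tool_pos"],s["contact_force"])
c=arm.capture("side");a=arm.capture("scene");w=arm.capture("wrist");pickle.dump((s,c,a,w),open("w5.pkl","wb"))
cv2.imwrite("pics/over.png",np.vstack([np.hstack([cv2.resize(c["image"][180:420,180:500],(400,300)),cv2.resize(a["image"][130:310,280:520],(400,300))])])[...,::-1])
z=s["tool_pos"][2]-.0174*0
E
```

```text
[0.46612139 0.20831928 0.17797153] [ 0.36619025  0.71332597 -9.04265843]
```

View pics/over.png

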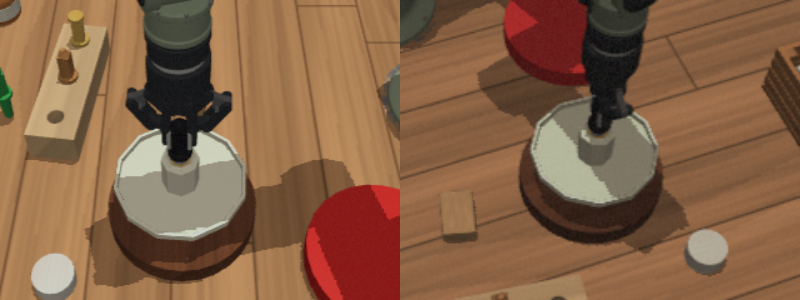

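The tray hangs over the dark plinth in both views, matching the measured centre (0.4655, 0.2095) to about 1 mm. Lowering it.

Emit:
carry_out(
  moves=[
    [0,0,0,4,0],
    [0,0,0,12,0],
    [0,0,0,22,0],
    [0,0,0,32,0],
    [0,0,0,39,0],
    [0,0,0,43,0],
    [0,0,0,44.5,0],
    [0,0,0,44.5,0],
  ],
)

```text
time_s: 18.55
tool_pos: [0.4662, 0.2094, 0.1336]
orientation: [[0.047, 0.999, 0.0], [0.999, -0.047, 0.012], [0.012, -0.0, -1.0]]
contact_force: [0.1, -0.2, -8.8]
width: 0.0189
```

Emit:
carry_out(
  moves=[
    [0,0,0,0.5,0],
    [0,0,0,1,0],
    [0,0,0,1.5,0],
    [0,0,0,2,0],
    [0,0,0,2,0],
    [0,0,0,2,0],
  ],
)

```text
time_s: 19.3
tool_pos: [0.4661, 0.2094, 0.1315]
orientation: [[0.047, 0.999, 0.0], [0.999, -0.047, 0.012], [0.012, -0.0, -1.0]]
contact_force: [-0.2, -0.1, -9.2]
width: 0.0188
```

Emit:
carry_out(
  moves=[
    [0,0,0,0.4,0],
    [0,0,0,0.8,0],
    [0,0,0,1.2,0],
    [0,0,0,1.6,0],
    [0,0,0,1.6,0],
    [0,0,0,1.6,0],
  ],
)

```text
time_s: 20.05
tool_pos: [0.466, 0.2094, 0.1299]
orientation: [[0.047, 0.999, -0.0], [0.999, -0.047, 0.012], [0.012, -0.001, -1.0]]
contact_force: [-0.3, 0.0, -7.1]
width: 0.0188
```

Contact is beginning.

Emit:
carry_out(
  moves=[
    [0,0,0,0.4,0],
    [0,0,0,0.8,0],
    [0,0,0,0.8,0],
    [0,0,0,0.8,0],
  ],
)

```text
time_s: 20.55
tool_pos: [0.4662, 0.2095, 0.1299]
orientation: [[0.047, 0.999, 0.001], [0.999, -0.047, 0.012], [0.012, 0.0, -1.0]]
contact_force: [-4.5, -0.8, 6.5]
width: 0.0187
```

Emit:
carry_out(
  moves=[
    [0,0,0,-0.3,0],
    [0,0,0,-0.5,0],
    [0.25,0,0,-0.5,0],
    [0.35,0,0,-0.5,0],
    [0.5,0,0,-0.5,0],
    [0.5,0,0,-0.5,0],
    [0.5,0,0,-0.5,0],
  ],
  squeeze=40,
)

```text
time_s: 21.42
tool_pos: [0.4662, 0.2095, 0.1296]
orientation: [[0.047, 0.999, 0.0], [0.999, -0.047, 0.012], [0.012, -0.0, -1.0]]
contact_force: [0.3, -0.3, -0.1]
width: 0.0427
```

Emit:
carry_out(
  moves=[
    [0.5,0,0,-5,0],
    [0.5,0.2,0,-15,0],
    [0.5,0.4,0,-35,0],
    [0.5,1,0,-60,0],
    [0.5,1,0,-90,0],
    [0.5,1,0,-110,0],
    [0.5,1,0,-110,0],
    [0.5,1,0,-110,0],
  ],
)

```text
time_s: 22.42
tool_pos: [0.4657, 0.209, 0.2391]
orientation: [[0.047, 0.999, -0.0], [0.999, -0.047, 0.012], [0.011, -0.001, -1.0]]
contact_force: [0.1, 0.6, -0.0]
width: 0.043
```

```bash
python3 - <<'E'
from workcell import arm;from h import *
s=arm.sense();print(s["tool_pos"],s["contact_force"],s["width"],s["time_s"])
c=arm.capture("side");w=arm.capture("wrist")
cv2.imwrite("pics/end.png",np.hstack([cv2.resize(c["image"][180:420,180:500],(400,300)),cv2.resize(w["image"],(400,300))])[...,::-1])
for n,cc,ss in(("side",c,None),("wrist",w,s)):
    hsv=cv2.cvtColor(cc["image"],cv2.COLOR_RGB2HSV);m=((hsv[...,1]<70)&(hsv[...,2]>90)).astype(np.uint8)
    m=cv2.morphologyEx(m,cv2.MORPH_CLOSE,np.ones((5,5)));u=proj(cc,[.466,.15 if n=="side" else .26,.041],ss)[0].astype(int)
    m=blob(m,u);q=cv2.convexHull(max(cv2.findContours(m,0,1)[0],key=len))[:,0];print(n,m.sum(),circ(plane(cc,q,.051,ss)))
E
```

```text
[0.46572379 0.20902669 0.23914313] [ 0.08411348  0.58240904 -0.02292449] 0.043014907396753205 22.425
side 6885 (array([0.46642948, 0.21148792]), np.float64(0.09517828908644897), np.float64(0.0011011730102535606))
wrist 34273 (array([0.46651396, 0.20961323]), np.float64(0.09366815871468967), np.float64(0.0008581273786297561))
```

View pics/end.png

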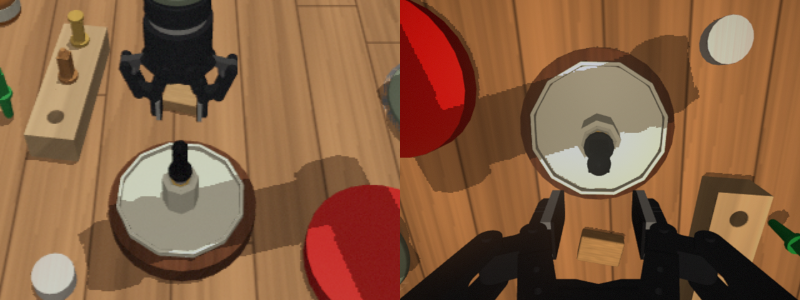

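The tray stands centred on the plinth with the handle upright in its hub. Its rim centre reads (0.4665, 0.210) against the plinth's (0.4655, 0.2095), and the gripper is clear. Handing in.

```bash
python3 -c "
from workcell import arm;print(arm.finish_job())"
```

```text
the job is handed in; nothing more can be done
None
```

The tray is on the dark plinth with the black handle seated in its socket, and I handed the job in at about 22.5 s of 58 s. The hand-in gave no verdict.

- **Handle and press:** I took the black handle from the block and pressed it into the socket with about 19.5 N. The tip went about 40 mm below the mouth.
- **Lift and placing:** I lifted the tray by the handle alone; the force on the wrist matched the weight of tray plus handle. I then carried it over, set it down with about 6.5 N of push and let go.
- **Last checks:** The rim centre measured (0.4665, 0.2096) from the wrist camera and (0.4664, 0.2115) from the side camera. The plinth centre is about (0.4655, 0.2095), so the tray is within 1–2 mm of it. The tray looked level and the handle upright. The gripper was 110 mm clear with about zero force on it, and the bystanders in view had not moved.
- **What went wrong:** My first approach to the handle ran the last joint into its 3.14 rad limit. That left the tool tilted by 0.012 rad, so I re-gripped a quarter turn round and corrected for the tilt. The circle fits also disagreed a little with the given sizes: rim radius 94–95 mm against 92, plinth radius 108 mm against 110.

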